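# Hang the carton gauge level

## Robot

A 6-joint arm with a two-finger parallel gripper is mounted at the origin on a cart in front of the work surface, level with it; the furniture and walls round the work are solid. World frame = base frame: x ahead of the robot, y to its left, z up, the work surface at z = 0. Lengths are in m, angles in degrees, forces in N, time in s.
With the tool pointing down it reaches from about 0.4 to 0.925 m from the base axis. Payload 12.5 kg.
Tool frame: the origin (TCP) lies at the very end of the fingers, on their centre line; the grasp point (between the pads) lies robot.pinch_z behind it (robot.pinch_z is the distance from the TCP to the grasp point, in m); z points along the fingers, y is the line along which they close (so a half turn about z gives the same grasp; the last joint's range is limited). The gripper opens to 95 mm and grips with 3 to 60 N. Pads are 20 mm wide; open, the fingers measure 119 mm over their backs; the gripper's body (75 mm by 180 mm) begins 59 mm behind the grasp point.
Start: joints at [-69.935, 28.126, 89.318, -0, 62.55, -6.05], TCP at [0.275, -0.561, 0.193] pointing down, gripper open.
Joint ranges: [-177.58, 177.58], [-47.91, 125.51], [2.72, 160], [-65.01, 245.01], [3.68, 167.84], [-153.87, 153.87]. Speed limits (degrees/s): [127.2, 127.2, 159.86, 180, 180, 180].

## Interface

Orientations are given as a 3x3 rotation matrix whose columns are the frame's x, y, z axes.
In Python, from cell import robot gives the robot as it stands. Calls block until the motion is done:
- robot.movep(position, orientation): joint-space move of the TCP to a pose.
- robot.move_straight(position, rot=None, vel=0.15, guard=None): straight line of the TCP; rot=None keeps the orientation; vel is the mean speed in m/s. With guard (N) it stops when the force on the tool has changed by that much, and returns True; else False.
- robot.movej(angles): joint-space move.
- robot.let_go() and robot.gripper_close(newtons=None): open the fingers fully, or close them until they stop; newtons is the grip in N (None keeps the last).
- robot.pause(seconds).
- robot.ik(position, orientation): joint angles nearest the present ones, or None.
- robot.get_image(name): name is "scene" or "top" or "wrist"; returns a dict with "pixels" (480x640x3 uint8, blue, green, red), "depth" (480x640 float32, m along the optical axis (not along the pixel's ray), 0 where there is no reading), "fx", "fy", "cx", "cy" (pixels), "R" (3x3) and "t" (3): a world point X has camera coordinates R X + t. Camera axes: x right, y down, z forward; pixel columns grow to the right and rows downward; lengths in m; the calibration is good to about 2 mm. A picture is of the moment at which its call begins.
A pose or a line that the arm cannot do raises robot.PlanningError and nothing moves.
- robot.close_job(): hands the job in; it is judged then, once.
Trained networks look in the newest picture that a camera, given by its name, has taken for a name from the list of things; names that differ only in an ending like _2 or _b are one class to them, and where a whole thing is asked for, a point or a joint stands for the part that bears it (a point fixed in the world has none). Each returns a list of dicts, best first, with "p" (0 to 1); they miss things now and then, are a little off and sometimes report something else, mostly with a low value. They report only what shows in the picture. A call takes as long as a camera call.
- robot.trace(camera, query): "pixels" (480x640 bool, what is visible of it) and "bbox" ([centre column, centre row, width, height] in pixels, round what is visible of it).
Readings, each from a call of its own:
- robot.current_t(): time.
- robot.current_joints(): joint angles.
- robot.current_qd(): joint speeds.
- robot.current_joint_efforts(): joint torques, N m.
- robot.current_position(): TCP position.
- robot.current_tool_rot(): TCP orientation.
- robot.current_ft_force(): force on the tool from outside, world axes, zero at the start.
- robot.current_ft_torque(): the same for the moment, N m.
- robot.current_width(): opening from 0.0 (shut) to 1.0 (fully open).
- robot.current_finger_force(): force on a finger pad.
Only numpy, scipy, OpenCV 4.12 (cv2) and the standard library are available. Lean on these libraries where they do the work, as an engineer would, in place of code of your own. Each camera call takes 0.05 s, during which the arm holds its last target. There are 200 camera calls.

## Task

Take the yellow L-shaped carton gauge out of its rack and hang it on the stand's hook by one of its four holes that lets it hang level (no more than about 8 degrees off), given where its heavy cursor is clamped. The hook has been clamped at a height that nobody has measured, so feel for it gently and never force the gauge or the hook. Let the gauge's weight down softly into the hook, between its shoulder and its upturned tip, and let go; finish once it hangs still, leaving the other things on the bench where they are.

Things in the scene. Friction and masses are not known exactly. Their poses are not given: they have to be found in the camera images.
- gauge: Carton gauge (loose): flat yellow L-shaped plate, 8 mm thick, 200 mm tall, standing upright in the rack. Origin on its lower edge; x through its thickness (-x side faces the robot), y along its length, z up. Lower beam: y -95 to +110 mm, 44 mm tall. Head on the beam: y -70 to +50 mm, up to the top edge, with a window in it. One row of four holes crosses the head 150 mm above the origin
- gauge_mid (a point): Point of the gauge half-way up, 100 mm above its origin at y = 0, same axes. The top 35 mm of the head, above the holes, is plain plate with dark bands, meant for gripping (8 mm thick between the fingers). Whole gauge with cursor: 0.54 kg, centre of mass about 100 mm below the row of holes
- cursor (a joint): Steel cursor block (36 mm through, 30 wide, 34 tall, 0.34 kg) clamped hard on the gauge's beam, 24 mm above its lower edge; value = y of its centre in gauge axes (m), -0.050 to 0.055. The bare plate (0.20 kg) has its centre of mass at y = -4 mm, so all balances at y = (0.20*(-0.004) + 0.34*cursor)/0.54. It hangs level by a hole at that y; 10 mm off tilts it about 5.5 degrees
- hole_1 (a point): Centre of the gauge's hole at y = -30 mm: round, 14 mm diameter, straight through the 8 mm plate, 50 mm below the top edge
- hole_2 (a point): Centre of the gauge's hole at y = -10 mm, same size and height
- hole_3 (a point): Centre of the gauge's hole at y = +10 mm, same size and height
- hole_4 (a point): Centre of the gauge's hole at y = +30 mm, same size and height
- rack: Rack fixed on the bench, grey, 70 x 220 mm; origin at the centre of its underside, y along its length. Two slotted end cheeks rise to 44 mm above the bench; the gauge's beam stands 36 mm deep in their 10 mm wide slots, its lower edge 8 mm above the bench. Lift the gauge straight up to take it out
- hook_seat (a point): Middle of the hook's seat if the hook were at the LOWEST mark of its post, 185 mm above the bench. The real hook is clamped anywhere from 5 to 55 mm higher; only x and y are true. x points back to the post, y sideways, z up. The seat is a level steel pin along x, 7 mm diameter, from x = -10 to +11 mm; behind it a round shoulder (18 mm diameter) stops the plate; in front is the tip
- hook_tip (a point): End of the hook's tip (22 mm before the seat's middle) at the lowest mark: x and y true, height not, as for the seat. The tip bends up 3 mm and is rounded; pin and tip take from 3.5 mm below to 6.5 mm above the pin's axis. A hole passes over when its centre is 0 to 3 mm above that axis; lowered 5 mm it lies on the pin. Hook and block are stiff: over 35 N on the stand is too much
- hook_block_top (a point): Centre of the flat top of the steel block (36 mm along x, 40 mm wide) that carries the hook, 75 mm behind the seat, at the lowest mark: x and y true, height not, as for the seat. The block is clamped together with the hook; its top is always 8 mm above the pin's axis, bears a thin rubber pad and can be touched from above to find the hook's height. It is the highest part of the stand
- stand: Hook stand, fixed on the bench: blue base plate 150 x 100 x 12 mm, telescopic post 28 mm diameter (collar 38 mm) below the block; origin on the bench directly below hook_seat, same axes
- tape_measure: Yellow tape measure, 81 x 92 x 31 mm, loose bystander; origin at the centre of its underside
- terminal: Black handheld terminal, 172 x 131 x 24 mm, loose bystander; origin at the centre of its underside
- tape_clear_1: Roll of clear packing tape, 98 mm diameter, 45 mm tall, loose bystander; origin at the centre of its underside

How it is judged (in metres and radians):
On the way, in this order (a step that is already met when the one before it is completed fails the run):
1. the gauge is lifted clear of the rack (contact force between gauge and rack below 0.1 N and height (world z) of gauge above 0.045 m), for 0.1 s.
2. one of its holes is threaded over the hook's tip, onto the seat (((x of hole_1 in the frame of hook_seat between -0.011 and 0.011 m and y of hole_1 in the frame of hook_seat between -0.008 and 0.008 m and z of hole_1 in the frame of hook_seat between -0.003 and 0.063 m) or (x of hole_2 in the frame of hook_seat between -0.011 and 0.011 m and y of hole_2 in the frame of hook_seat between -0.008 and 0.008 m and z of hole_2 in the frame of hook_seat between -0.003 and 0.063 m) or (x of hole_3 in the frame of hook_seat between -0.011 and 0.011 m and y of hole_3 in the frame of hook_seat between -0.008 and 0.008 m and z of hole_3 in the frame of hook_seat between -0.003 and 0.063 m) or (x of hole_4 in the frame of hook_seat between -0.011 and 0.011 m and y of hole_4 in the frame of hook_seat between -0.008 and 0.008 m and z of hole_4 in the frame of hook_seat between -0.003 and 0.063 m))), for 0.1 s.
At the end, for the whole second after the job is handed in: The gauge hangs at rest from the hook alone with one of its holes on the seat (within 11 mm along the pin and 8 mm sideways of hook_seat), its upright axis within 0.15 rad (8.6 degrees) of vertical, its weight (over 3 N) on the stand, released (((x of hole_1 in the frame of hook_seat between -0.011 and 0.011 m and y of hole_1 in the frame of hook_seat between -0.008 and 0.008 m and z of hole_1 in the frame of hook_seat between -0.003 and 0.056 m) or (x of hole_2 in the frame of hook_seat between -0.011 and 0.011 m and y of hole_2 in the frame of hook_seat between -0.008 and 0.008 m and z of hole_2 in the frame of hook_seat between -0.003 and 0.056 m) or (x of hole_3 in the frame of hook_seat between -0.011 and 0.011 m and y of hole_3 in the frame of hook_seat between -0.008 and 0.008 m and z of hole_3 in the frame of hook_seat between -0.003 and 0.056 m) or (x of hole_4 in the frame of hook_seat between -0.011 and 0.011 m and y of hole_4 in the frame of hook_seat between -0.008 and 0.008 m and z of hole_4 in the frame of hook_seat between -0.003 and 0.056 m)) and angle between gauge's own z axis and vertical below 0.15 rad and contact force between gauge and stand above 3 N and linear speed of gauge below 0.03 m/s and angular speed of gauge below 0.2 rad/s); the robot touches nothing.
It fails at once if the gauge is pressed or dropped on the stand with more than 35 N (contact force between gauge and stand above 35 N).
It fails at once if the robot pushes the stand with more than 35 N (contact force between any of the arm, the fingers and stand above 35 N).
It fails at once if the tape measure is pushed away (distance of tape_measure from where it was at the start of the episode above 0.02 m).
It fails at once if the handheld terminal is pushed away (distance of terminal from where it was at the start of the episode above 0.02 m).
It fails at once if the tape roll is pushed away (distance of tape_clear_1 from where it was at the start of the episode above 0.02 m).
It also fails if it takes over 70 s, if anything falls off the work surface, if the arm or the gripper's body presses on something with over 40 N, if the wrist force passes 120 N, or if a joint passes its speed limit or range.

## Working session

There is one attempt and no reset: what is moved stays moved. The work goes in short steps, each a Python script; the robot and the scene stay as the last script left them, time stands still between calls to the robot, and variables do not carry over. Pictures are saved under pics/ and viewed, at most 10 in all, crops included, and the job is handed in when it is done.

```bash
mkdir -p pics; cat > h.py <<'E'
import numpy as np, cv2
from cell import robot
def pts(im, mask=None):
    d=im["depth"]; v,u=np.nonzero((d>0)&(mask if mask is not None else True))
    z=d[v,u]; c=np.stack([(u-im["cx"])/im["fx"]*z,(v-im["cy"])/im["fy"]*z,z],1)
    return (c-im["t"])@im["R"], u, v
def proj(im,X):
    c=np.asarray(X)@im["R"].T+im["t"]; return np.stack([c[...,0]/c[...,2]*im["fx"]+im["cx"],c[...,1]/c[...,2]*im["fy"]+im["cy"]],-1)
E
python3 - <<'E'
from h import *
for n in ("scene","top"):
    im=robot.get_image(n); cv2.imwrite(f"pics/{n}0.png",im["pixels"])
    print(n,"cam at",(-im["R"].T@im["t"]).round(3),im["fx"])
    for q in ("gauge","rack","stand","cursor","tape_measure","terminal","tape_clear_1"):
        for r in robot.trace(n,q)[:2]:
            P,u,v=pts(im,r["pixels"])
            if len(P): print(q,round(r["p"],2),np.round(r["bbox"]),"med",np.median(P,0).round(3),"lo",np.percentile(P,2,axis=0).round(3),"hi",np.percentile(P,98,axis=0).round(3))
print(robot.current_t(),robot.pinch_z,robot.current_tool_rot().round(3))
E
```

```text
scene cam at [-0.468  0.548  0.906] 585.5750780094145
gauge 0.95 [341. 238.  39.  74.] med [ 0.51  -0.09   0.161] lo [ 0.5   -0.124  0.035] hi [ 0.519 -0.028  0.208]
rack 0.61 [323. 279.  21.  20.] med [ 0.503 -0.024  0.023] lo [ 0.481 -0.041 -0.001] hi [ 0.561 -0.014  0.046]
stand 0.92 [210. 266.  59. 113.] med [0.602 0.239 0.013] lo [0.503 0.192 0.004] hi [0.642 0.284 0.214]
cursor 0.69 [210. 268.  61. 115.] med [0.602 0.24  0.013] lo [0.503 0.192 0.006] hi [0.64  0.283 0.214]
tape_measure 0.86 [311. 323.  25.  40.] med [0.38  0.076 0.028] lo [0.347 0.039 0.001] hi [0.416 0.095 0.033]
terminal 0.95 [452. 279.  54.  33.] med [ 0.37  -0.323  0.021] lo [ 0.315 -0.381 -0.   ] hi [ 0.431 -0.268  0.027]
tape_clear_1 0.92 [255. 235.  35.  35.] med [0.746 0.047 0.031] lo [0.713 0.003 0.002] hi [0.802 0.092 0.047]
top cam at [ 0.479 -0.039  1.576] 550.9904134044926
gauge 0.56 [336. 257.  70.  12.] med [ 0.516 -0.144  0.063] lo [ 0.501 -0.198  0.013] hi [ 0.537 -0.038  0.214]
rack 0.82 [334. 259.  74.  36.] med [ 0.513 -0.111  0.01 ] lo [ 0.477 -0.227  0.002] hi [ 0.558 -0.02   0.049]
stand 0.97 [202. 237.  43.  55.] med [0.58  0.23  0.014] lo [0.506 0.189 0.006] hi [0.643 0.283 0.219]
stand 0.51 [336. 258.  64.  16.] med [ 0.515 -0.142  0.078] lo [ 0.499 -0.193  0.008] hi [ 0.535 -0.046  0.215]
cursor 0.45 [342. 257.  13.  17.] med [ 0.51 -0.15  0.05] lo [ 0.499 -0.164  0.037] hi [ 0.537 -0.139  0.059]
terminal 0.93 [404. 300.  56.  56.] med [ 0.395 -0.315  0.024] lo [ 0.325 -0.38   0.014] hi [ 0.465 -0.251  0.031]
tape_clear_1 0.81 [274. 171.  39.  36.] med [0.767 0.041 0.044] lo [ 0.714 -0.003 -0.001] hi [0.808 0.089 0.052]
0.8 0.0188 [[ 0.898  0.44   0.   ]
 [ 0.44  -0.898 -0.   ]
 [-0.     0.    -1.   ]]
```

```bash
python3 - <<'E'
import cv2,numpy as np
s=cv2.imread("pics/scene0.png")[190:360,160:480]; t=cv2.imread("pics/top0.png")[150:320,160:440]
s=cv2.resize(s,(800,425),interpolation=2)[:, :]; t=cv2.resize(t,None,fx=2.5,fy=2.5,interpolation=2)
cv2.imwrite("pics/a.png",s); cv2.imwrite("pics/b.png",t)
E
```

```text
(no output)
```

View pics/a.png

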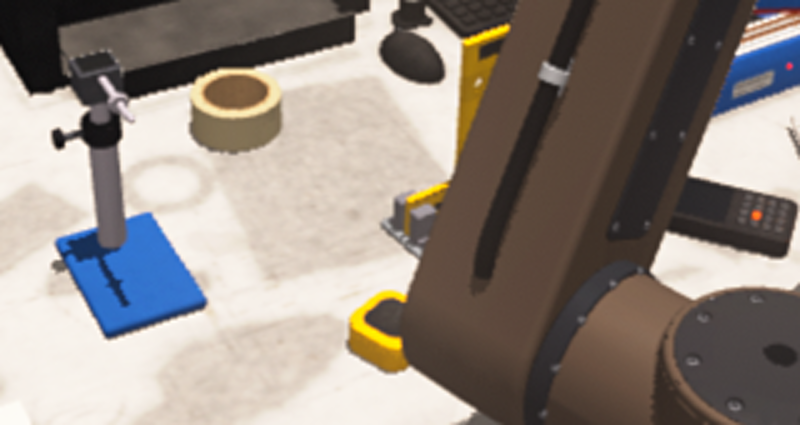

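View pics/b.png

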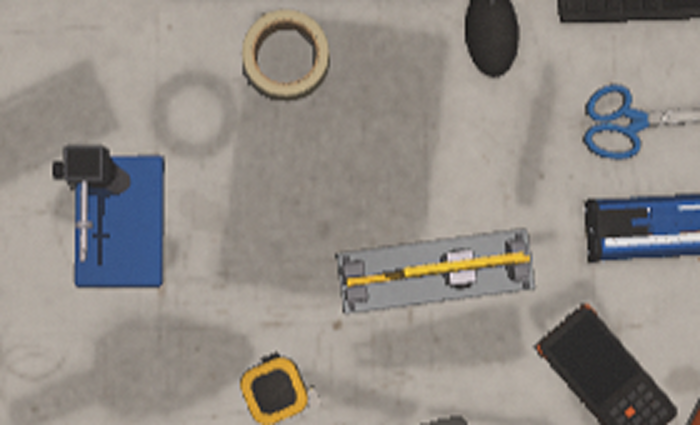

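```bash
cat >> h.py <<'E'
def down(yaw):  # fingers close along direction yaw (deg) in the world
    a=np.radians(yaw); y=np.array([np.cos(a),np.sin(a),0]); z=np.array([0,0,-1.]); return np.stack([np.cross(y,z),y,z],1)
E
python3 - <<'E'
from h import *
p=robot.current_position(); robot.move_straight([p[0],p[1],0.40],vel=0.3)
print(robot.current_t())
for n,pos,y in (("g",[0.45,-0.12,0.42],0),("s",[0.50,0.24,0.45],0)):
    best=min((down(y),down(y+180)),key=lambda R: 1e9 if robot.ik(pos,R) is None else np.abs(np.array(robot.ik(pos,R))-robot.current_joints()).max())
    robot.movep(pos,best)
    im=robot.get_image("wrist"); cv2.imwrite(f"pics/w{n}.png",im["pixels"]); np.savez(f"w{n}.npz",**im)
    print(n,robot.current_t(),(-im["R"].T@im["t"]).round(3),im["R"][2].round(2),best.round(2).tolist())
    for q in ("gauge","cursor","rack","stand"):
        for r in robot.trace("wrist",q)[:2]: print(q,round(r["p"],2),np.round(r["bbox"]))
    if n=="s":
        im=robot.get_image("scene"); cv2.imwrite("pics/scene1.png",im["pixels"]); np.savez("sc1.npz",**im)
        for q in ("gauge","cursor"):
          for r in robot.trace("scene",q)[:2]: print("scene",q,round(r["p"],2),np.round(r["bbox"]))
a=[cv2.imread(f"pics/{k}.png") for k in("wg","ws")]
cv2.imwrite("pics/c.png",cv2.resize(np.hstack(a),(800,300),interpolation=3))
E
```

```text
1.6417
g 3.425 [ 0.45 -0.05  0.61] [-0.   -0.25 -0.97] [[-0.0, 1.0, 0.0], [1.0, 0.0, 0.0], [0.0, 0.0, -1.0]]
gauge 0.61 [375. 205.  44. 163.]
cursor 0.74 [361. 216.  17.  20.]
rack 0.8 [361. 193.  53. 143.]
stand 0.69 [290. 296. 100.  64.]
s 5.0417 [0.5  0.31 0.64] [-0.   -0.25 -0.97] [[-0.0, 1.0, 0.0], [1.0, 0.0, 0.0], [0.0, 0.0, -1.0]]
gauge 0.81 [334. 382.  17.  40.]
cursor 0.64 [333. 396.  26.   7.]
rack 0.66 [333. 383.  44.  34.]
stand 0.93 [384. 196. 123.  72.]
```

View pics/c.png

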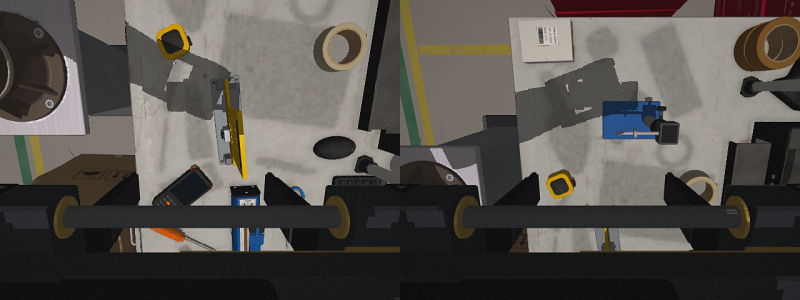

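```bash
python3 - <<'E'
from h import *
def look(n,pos,R):
    robot.movep(pos,R); im=robot.get_image("wrist"); cv2.imwrite(f"pics/w{n}.png",im["pixels"]); np.savez(f"w{n}.npz",**im)
    print(n,robot.current_t(),im["fx"],(-im["R"].T@im["t"]).round(3))
    for q in ("gauge","cursor","stand"):
        for r in robot.trace("wrist",q)[:2]:
            P,_,_=pts(im,r["pixels"]); print(q,round(r["p"],2),np.round(r["bbox"]), np.percentile(P,2,axis=0).round(3),np.percentile(P,98,axis=0).round(3))
look("s2",[0.57,0.16,0.32],down(0))
for c,x in ((45,.36),(40,.38),(35,.40),(30,.40),(20,.42)):
    z=np.array([np.sin(np.radians(c)),0,-np.cos(np.radians(c))]); X=np.array([0,1.,0]); R=np.stack([X,np.cross(z,X),z],1)
    pos=[x,-0.2,0.28]
    if robot.ik(pos,R) is not None:
        print("tilt",c,np.round(robot.ik(pos,R))); 
        robot.move_straight([0.50,0.10,0.42]); look("g2",pos,R); break
a=[cv2.imread(f"pics/{k}.png")[:380] for k in("wg2","ws2")]
cv2.imwrite("pics/d.png",a[0]); cv2.imwrite("pics/e.png",a[1])
E
```

```text
s2 6.15 383.3836388809108 [0.569 0.231 0.511]
gauge 0.96 [286. 383.  14.  41.] [ 0.506 -0.127  0.007] [ 0.522 -0.057  0.089]
cursor 0.59 [284. 386.  19.  41.] [ 0.507 -0.126  0.012] [ 0.521 -0.057  0.089]
tilt 45 [ -68.   -5.  134.   60.   49. -109.]
g2 9.125 383.3836388809108 [ 0.224 -0.129  0.414]
gauge 0.56 [322. 136. 146. 184.] [ 0.502 -0.203  0.01 ] [ 0.527 -0.048  0.207]
cursor 0.82 [266. 166.  33.  26.] [ 0.496 -0.167  0.017] [ 0.516 -0.137  0.049]
cursor 0.29 [390.  33.  58.  66.] [ 0.714 -0.005 -0.   ] [0.805 0.079 0.045]
```

View pics/d.png

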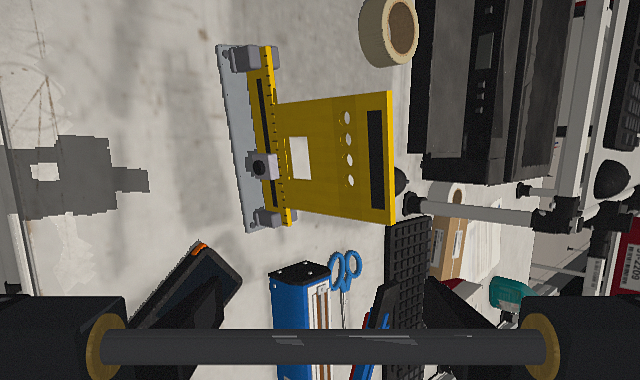

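View pics/e.png

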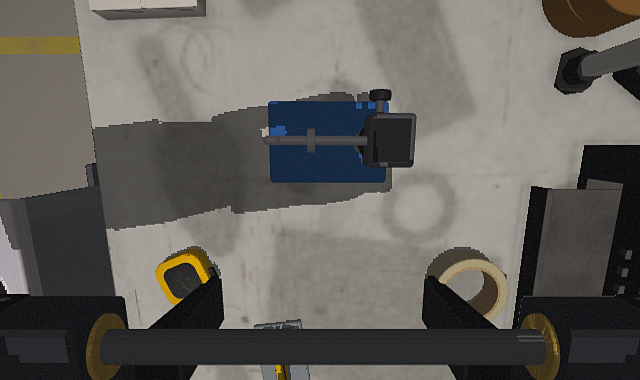

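```bash
python3 - <<'E'
from h import *
# gauge
im=dict(np.load("wg2.npz")); px=im["pixels"]; hsv=cv2.cvtColor(px,cv2.COLOR_BGR2HSV)
C=-im["R"].T@im["t"]
m=(hsv[...,0]>20)&(hsv[...,0]<32)&(hsv[...,1]>150)&(hsv[...,2]>80); m[:, :240]=0; m[:,400:]=0; m[240:]=0; m[:40]=0
P,u,v=pts(im,m); 
n=None; I=np.ones(len(P),bool)
for _ in range(5):
    c=P[I].mean(0); n=np.linalg.svd(P[I]-c,full_matrices=0)[2][2]; I=abs((P-c)@n)<0.004
n*=np.sign(n[0]); yaw=np.degrees(np.arctan2(n[1],n[0])); print("plane",n.round(4),c.round(4),"yaw",yaw,I.sum())
def ray(a,b):
    d=im["R"].T@np.array([(a-im["cx"])/im["fx"],(b-im["cy"])/im["fy"],1]); return C+d*((c-C)@n)/(d@n)
yh=np.cross([0,0,1],n); yh/=np.linalg.norm(yh)
# holes: non-yellow blobs in columns 335..362
k=(~m[90:200,335:362]).astype(np.uint8); N,l,s,ce=cv2.connectedComponentsWithStats(k)
H=[]
for i in range(1,N):
    if 30<s[i,4]<400: X=ray(ce[i][0]+335,ce[i][1]+90); H.append(X); print("hole",s[i,4],X.round(4))
H=np.array(H); mid=H.mean(0); o=mid  # y=0 if 4 holes
P2=P[I]; yy=(P2-mid)@yh; zz=P2[:,2]
print("hole pitch",(H-mid)@yh, "y-extent all",yy.min(),yy.max(),"head",yy[zz>.1].min(),yy[zz>.1].max(),"z",zz.min(),zz.max())
r=robot.trace("wrist","cursor")[0]; P3,_,_=pts(im,r["pixels"]); 
# front face of cursor
f=P3[((P3-c)@n<-0.008)]; y=(f-mid)@yh; print("cursor",len(f),np.percentile(y,[3,50,97]).round(4),np.percentile((f-c)@n,[3,50,97]).round(4),np.percentile(f[:,2],[3,97]))
print("plate centre at y=0",(mid+0.004*n).round(4))
# stand
im=dict(np.load("ws2.npz")); g=cv2.cvtColor(im["pixels"],cv2.COLOR_BGR2GRAY)
P,u,v=pts(im); t=(P[:,2]>.17)&(P[:,2]<.27)&(u>250)&(u<425)&(v>80)&(v<175)
P,u,v=P[t],u[t],v[t]
b=(u>372)&(u<412)&(v>116)&(v<163); zt=np.median(P[b,2]); print("block top",zt)
bb=P[(abs(P[:,2]-zt)<.008)&(u>366)]
rc=cv2.minAreaRect((bb[:,:2]*1000).astype(np.float32)); print("rect",rc)
hk=P[(u<360)]; print("hook z",np.percentile(hk[:,2],[5,50,95]).round(4), "x",hk[:,0].min(),hk[:,0].max())
d=np.polyfit(hk[:,0],hk[:,1],1); print("hook line yaw",np.degrees(np.arctan(d[0])),"y at .5,.55,.637",np.polyval(d,[.5,.55,.637]).round(4))
for x in np.arange(hk[:,0].min(),hk[:,0].max(),.004):
    q=hk[abs(hk[:,0]-x)<.002]; print(round(x,3),len(q),np.ptp(q[:,1]).round(4) if len(q) else 0,q[:,1].mean().round(4) if len(q) else 0, np.median(q[:,2]).round(4))
E
```

```text
plane [ 9.923e-01  1.237e-01 -4.000e-04] [ 0.5147 -0.1346  0.1193] yaw 7.104164898632592 12929
hole 152 [ 0.5081 -0.0813  0.1622]
hole 59 [ 0.5108 -0.1031  0.1601]
hole 51 [ 0.5132 -0.1226  0.1602]
hole 52 [ 0.5156 -0.142   0.1603]
hole 49 [ 0.5181 -0.1616  0.1601]
hole pitch [ 0.04114679  0.01920589 -0.00045176 -0.02009163 -0.03980929] y-extent all -0.10409532672546923 0.09817934405930247 head -0.08136560483837209 0.03865335697280183 z 0.007512350034442047 0.20828830263185888
cursor 517 [-0.0435 -0.0286 -0.0152] [-0.0206 -0.0141 -0.0087] [0.01818432 0.04850333]
plate centre at y=0 [ 0.5171 -0.1216  0.1606]
block top 0.21322544982271047
rect ((621.6026611328125, 235.2858123779297), (39.643272399902344, 36.34052658081055), 89.96729278564453)
hook z [0.2061 0.2083 0.2134] x 0.5244384636882652 0.5979204316146443
hook line yaw -0.33106175824721695 y at .5,.55,.637 [0.236  0.2357 0.2352]
0.524 14 0.0051 0.2358 0.21
0.528 49 0.0059 0.2357 0.2109
0.532 46 0.0059 0.2356 0.2109
0.536 52 0.0059 0.2358 0.2087
0.54 45 0.0059 0.2358 0.2077
0.544 46 0.0059 0.2357 0.2079
0.548 53 0.0059 0.2358 0.2079
0.552 45 0.0059 0.2357 0.2078
0.556 58 0.0162 0.2357 0.2085
0.56 126 0.0179 0.2356 0.2125
0.564 83 0.0171 0.2358 0.2096
0.568 45 0.0059 0.2357 0.2076
0.572 45 0.0059 0.2357 0.208
0.576 45 0.0059 0.2357 0.2082
0.58 52 0.0059 0.2357 0.2079
0.584 50 0.0067 0.2355 0.2078
0.588 51 0.0067 0.2353 0.2076
0.592 50 0.0067 0.2353 0.2076
0.596 49 0.0067 0.2353 0.2076
```

```bash
python3 - <<'E'
from h import *
robot.movep([0.50,0.10,0.40],down(0)); robot.gripper_close(10)
robot.movep([0.6216,0.2353,0.27],down(0)); robot.move_straight([0.6216,0.2353,0.226],vel=0.1); robot.pause(0.2)
print(robot.current_t(),robot.current_ft_force().round(2))
hit=robot.move_straight([0.6216,0.2353,0.200],vel=0.012,guard=2)
robot.pause(0.1); print(hit,robot.current_position().round(4),robot.current_ft_force().round(2),robot.current_t())
p=robot.current_position(); robot.move_straight([p[0],p[1],0.30],vel=0.2)
robot.let_go(); print(robot.current_t())
E
```

```text
14.2333 [ 0.17 -0.03 -0.28]
False [0.6216 0.2353 0.2001] [-0.11  0.68 -0.24] 16.65
18.8333
```

```bash
python3 - <<'E'
from h import *
robot.gripper_close(10); print(robot.current_width())
p=robot.current_position(); robot.move_straight([p[0],p[1],0.225],vel=0.1)
im=robot.get_image("scene"); q=proj(im,np.array(p)*[1,1,0]+[0,0,.225]); print(q)
x,y=map(int,q); a=cv2.resize(im["pixels"][y-60:y+60,x-60:x+60],(480,480),interpolation=2)
cv2.imwrite("pics/f.png",a)
print(robot.current_position(),robot.current_t())
E
```

```text
0.0040007600092312814
[196.65651126 210.1491795 ]
[0.62194172 0.23540334 0.2258219 ] 21.2917
```

View pics/f.png

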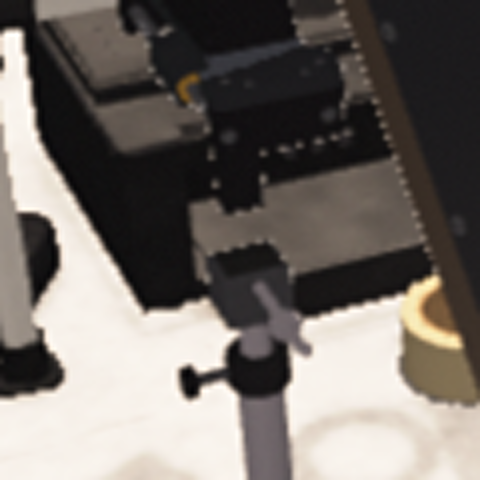

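```bash
python3 - <<'E'
from h import *
im=robot.get_image("scene")
print(proj(im,[[.6216,.2353,.2132],[.6216,.2353,.245]]))
P,u,v=pts(im)
k=(abs(P[:,0]-.6216)<.035)&(abs(P[:,1]-.2353)<.035)&(P[:,2]>.15)&(P[:,2]<.35); P=P[k]
for z in np.arange(.19,.33,.005):
    q=P[abs(P[:,2]-z)<.0025]; print(round(z,3),len(q),np.r_[q.min(0)[:2],q.max(0)[:2]].round(3) if len(q) else "")
E
```

```text
[[197.12654336 214.68786243]
 [195.87220261 202.36146392]]
0.19 35 [0.601 0.216 0.633 0.256]
0.195 31 [0.601 0.218 0.637 0.255]
0.2 36 [0.6   0.217 0.636 0.256]
0.205 44 [0.587 0.214 0.632 0.256]
0.21 82 [0.587 0.216 0.638 0.256]
0.215 112 [0.6   0.217 0.637 0.255]
0.22 0 
0.225 0 
0.23 0 
0.235 0 
0.24 0 
0.245 4 [0.618 0.229 0.621 0.244]
0.25 22 [0.614 0.224 0.623 0.248]
0.255 21 [0.612 0.225 0.627 0.248]
0.26 23 [0.609 0.224 0.629 0.248]
0.265 24 [0.611 0.223 0.628 0.247]
0.27 25 [0.611 0.225 0.623 0.248]
0.275 23 [0.61  0.227 0.626 0.248]
0.28 19 [0.608 0.225 0.629 0.248]
0.285 2 [0.609 0.24  0.61  0.242]
0.29 0 
0.295 2 [0.632 0.247 0.633 0.247]
0.3 0 
0.305 0 
0.31 0 
0.315 0 
0.32 0 
0.325 1 [0.603 0.266 0.603 0.266]
0.33 8 [0.596 0.263 0.617 0.27 ]
```

```bash
python3 - <<'E'
from h import *
def touch(x,y,z0,z1):
    robot.move_straight([x,y,z0],vel=0.1); robot.pause(0.15)
    hit=robot.move_straight([x,y,z1],vel=0.012,guard=2); p=robot.current_position()
    print("touch",hit,p.round(4),robot.current_ft_force().round(2),robot.current_t())
    robot.move_straight([x,y,0.30],vel=0.25); return hit
touch(.6216,.2353,.202,.180)
robot.let_go(); im=robot.get_image("scene"); np.savez("sco.npz",**im)
p=robot.current_position(); P,u,v=pts(im)
k=(abs(P[:,0]-p[0])<.075)&(abs(P[:,1]-p[1])<.03)&(P[:,2]>.24)&(P[:,2]<.42); P=P[k]
for z in np.arange(.26,.38,.005):
    q=P[abs(P[:,2]-z)<.0025]; print(round(z,3),len(q),np.r_[q.min(0)[:2],q.max(0)[:2]].round(3) if len(q) else "")
print(p.round(4),robot.current_t())
E
```

```text
touch True [0.6216 0.2353 0.1931] [-1.08  0.13  4.57] 22.7917
0.26 0 
0.265 0 
0.27 0 
0.275 0 
0.28 0 
0.285 0 
0.29 0 
0.295 0 
0.3 0 
0.305 0 
0.31 0 
0.315 0 
0.32 21 [0.569 0.224 0.673 0.247]
0.325 49 [0.567 0.225 0.674 0.248]
0.33 40 [0.566 0.223 0.675 0.247]
0.335 44 [0.564 0.223 0.673 0.248]
0.34 32 [0.562 0.226 0.673 0.247]
0.345 35 [0.562 0.226 0.677 0.247]
0.35 34 [0.562 0.226 0.678 0.247]
0.355 34 [0.56  0.225 0.674 0.248]
0.36 26 [0.562 0.225 0.671 0.248]
0.365 34 [0.561 0.224 0.678 0.248]
0.37 32 [0.559 0.225 0.676 0.248]
0.375 29 [0.559 0.224 0.672 0.248]
[0.6216 0.2353 0.3   ] 24.9583
```

```bash
python3 - <<'E'
from h import *
robot.gripper_close(10)
x,y=.5197,-.1417
robot.movep([x,y,.30],down(7.1)); robot.move_straight([x,y,.20],vel=0.15); robot.pause(0.15)
hit=robot.move_straight([x,y,.175],vel=0.012,guard=2); Rg=robot.current_position()[2]; print(hit,Rg,robot.current_ft_force().round(2),robot.current_t())
robot.move_straight([x,y,.25],vel=.25)
if hit and abs(Rg-.1892)<.005:
    robot.let_go(); robot.move_straight([x,y,Rg-.030],vel=.15); robot.gripper_close(40)
    print("grip",robot.current_width(),robot.current_finger_force(),robot.current_position().round(4))
    robot.move_straight([x,y,Rg-.030+.05],vel=.06); print(robot.current_ft_force().round(2),robot.current_ft_torque().round(2))
    robot.move_straight([x,y,Rg-.030+.10],vel=.15)
    robot.movep([.485,.2357,Rg-.030+.10],down(0)); print(robot.current_position().round(4),robot.current_width(),robot.current_t())
    im=robot.get_image("scene"); a,b=map(int,proj(im,[.53,.2357,.22])); print(a,b); cv2.imwrite("pics/g.png",cv2.resize(im["pixels"][b-70:b+80,a-70:a+80],(600,600),interpolation=2))
    im=robot.get_image("wrist"); cv2.imwrite("pics/gw.png",im["pixels"]); np.savez("sch.npz",**im)
E
```

```text
True 0.18679006007290472 [0.35 0.56 4.52] 30.05
grip 0.08164650916243307 39.99867081642151 [ 0.5198 -0.1417  0.1568]
[-0.91 -0.52 -4.9 ] [-0.01 -0.06  0.03]
[0.4854 0.2349 0.2565] 0.08206267962528441 36.9667
211 232
```

View pics/g.png

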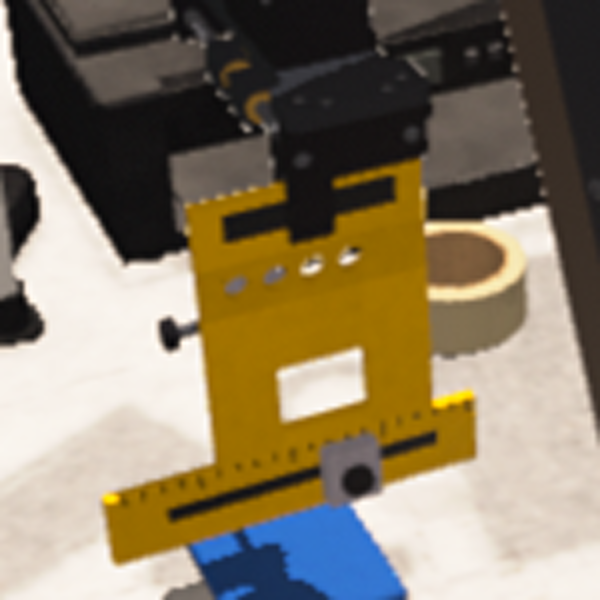

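View pics/gw.png

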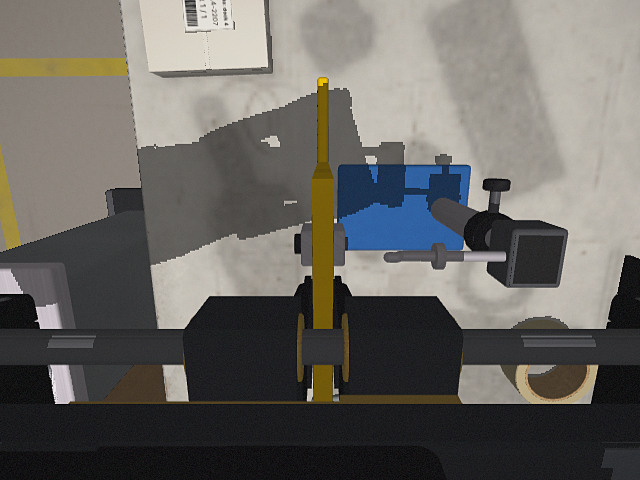

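```bash
python3 - <<'E'
from h import *
im=dict(np.load("sch.npz")); hsv=cv2.cvtColor(im["pixels"],cv2.COLOR_BGR2HSV)
m=(hsv[...,0]>18)&(hsv[...,0]<34)&(hsv[...,1]>120); m[:,:300]=0; m[:,345:]=0; m[300:]=0; m[:60]=0
P,u,v=pts(im,m)
t=P[P[:,2]>.30]; print("top edge z",np.median(t[:,2]),"ymax",np.sort(t[:,1])[-8:].round(4),"x",np.median(t[:,0]))
e=np.polyfit(t[:,1],t[:,0],1); print("yaw deg",-np.degrees(np.arctan(e[0])))
b=P[P[:,2]<.17]; print("beam ymax",np.sort(b[:,1])[-8:].round(4), "z",np.median(b[:,2]),"x",np.median(b[:,0]))
P,u,v=pts(im); k=(u>385)&(u<500)&(v>235)&(v<275)&(P[:,2]>.17)&(P[:,2]<.25); h=P[k]
for x in (.53,.54,.545,.55,.575,.585): q=h[abs(h[:,0]-x)<.003]; print(x,q[:,1].min().round(4),q[:,1].max().round(4),q[:,2].max().round(4))
print("tip xmin",h[:,0].min(),robot.current_position().round(4),robot.current_t())
k=(u>515)&(u<560)&(v>232)&(v<280)&(P[:,2]>.2); print("block",np.median(P[k],0))
E
```

```text
top edge z 0.30646802055745037 ymax [0.2942 0.2942 0.2942 0.2942 0.2942 0.2943 0.2943 0.2943] x 0.48470171736200285
yaw deg -0.29309647654064575
beam ymax [0.3534 0.3535 0.3536 0.3536 0.3536 0.3536 0.3537 0.3537] z 0.15025876435314728 x 0.48530096082345264
0.53 0.2327 0.2397 0.2129
0.54 0.2323 0.2394 0.2097
0.545 0.2322 0.2393 0.2101
0.55 0.2322 0.2395 0.2098
0.575 0.2323 0.2396 0.2097
0.585 0.2323 0.2392 0.2104
tip xmin 0.5253809696979292 [0.4855 0.2348 0.2567] 37.0667
block [0.62117879 0.23778001 0.21320256]
```

```bash
python3 - <<'E'
from h import *
R=down(0); T=np.array([.485,.2367,.2063])
robot.move_straight(T,rot=R,vel=.08); robot.pause(.2); p=robot.current_position(); print(p.round(4),robot.current_ft_force().round(2))
c=T+(T-p)*[0,1,1]; robot.move_straight(c,rot=R,vel=.02); robot.pause(.2); p=robot.current_position(); print(p.round(4),robot.current_t())
hit=robot.move_straight([.545,c[1],c[2]],rot=R,vel=.025,guard=4)
print(hit,robot.current_position().round(4),robot.current_ft_force().round(2),robot.current_ft_torque().round(2),robot.current_t())
E
```

```text
[0.4852 0.2368 0.2068] [ 0.01  0.18 -4.69]
[0.485  0.2366 0.2058] 38.5
False [0.5449 0.2367 0.2058] [ 0.34  0.78 -5.26] [ 0.03 -0.09 -0.02] 41.05
```

```bash
python3 - <<'E'
from h import *
p=robot.current_position()
hit=robot.move_straight([.545,p[1],p[2]-.009],vel=.01,guard=3.5); robot.pause(.2)
print(hit,robot.current_position().round(4),(robot.current_position()-p).round(4),robot.current_ft_force().round(2),robot.current_ft_torque().round(2),robot.current_t())
im=robot.get_image("scene"); a,b=map(int,proj(im,[.545,.2357,.2])); cv2.imwrite("pics/k.png",cv2.resize(im["pixels"][b-70:b+80,a-70:a+80],(600,600),interpolation=2))
E
```

```text
True [0.545  0.2367 0.2012] [ 0.      0.     -0.0047] [0.06 0.87 5.78] [-0.02 -0.07  0.04] 41.8
```

View pics/k.png

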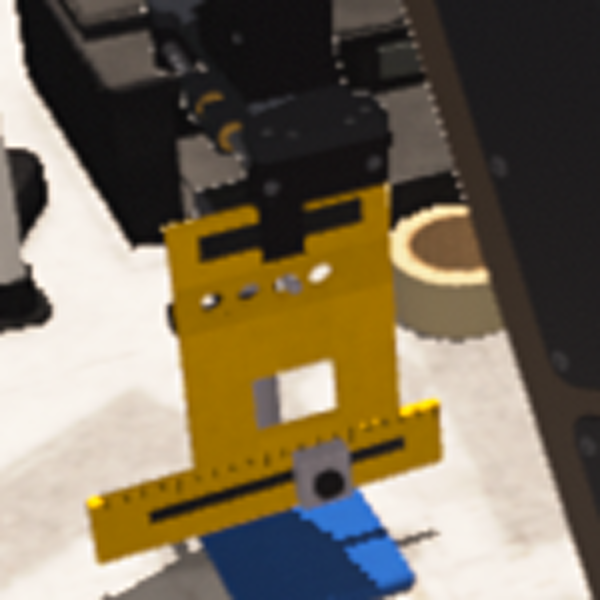

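```bash
python3 - <<'E'
from h import *
p=robot.current_position(); robot.move_straight(p+[0,0,.0003],vel=.005); print(robot.current_ft_force().round(2))
robot.let_go(); robot.pause(.3); p=robot.current_position(); robot.move_straight(p+[0,0,.12],vel=.06); robot.pause(2)
im=robot.get_image("scene"); a,b=map(int,proj(im,[.545,.2357,.2])); cv2.imwrite("pics/l.png",cv2.resize(im["pixels"][b-70:b+80,a-70:a+80],(600,600),interpolation=2))
i2=robot.get_image("scene"); print(np.abs(i2["pixels"].astype(int)-im["pixels"]).max(),robot.current_ft_force().round(2),robot.current_t())
E
```

```text
[ 0.47 -0.37 -0.55]
6 [-0.65 -0.28 -0.48] 48.3
```

View pics/l.png

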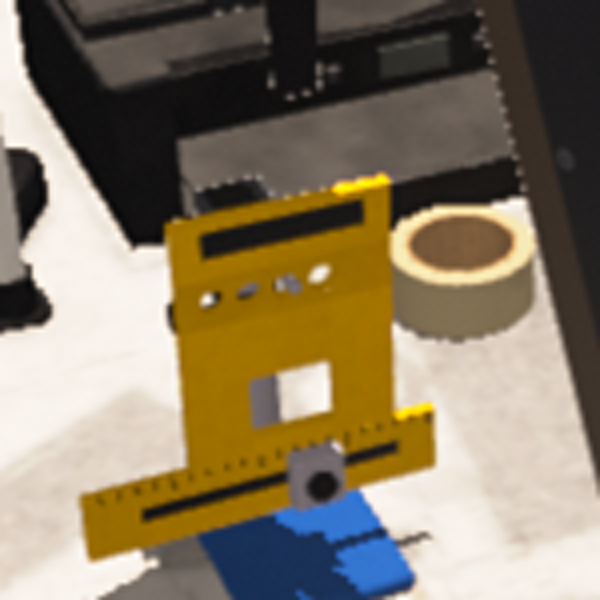

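The gauge hangs by hole_2 (hook tip visible at 288,283), almost level, and it has stopped moving. The gripper is clear above it.

```bash
python3 - <<'E'
from cell import robot
robot.pause(1.5); print(robot.close_job(), robot.current_t())
E
```

```text
the job is handed in; nothing more can be done
the job is handed in; nothing more can be done
```

The gauge hangs released, still and nearly level from the hook by hole_2, and I handed the job in shortly after 50 s on the robot's clock; no verdict was shown.

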